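# Lay a place for découpage

## Robot

A 7-joint arm with a two-finger parallel gripper is mounted at the origin on the work surface. World frame = base frame: x ahead of the robot, y to its left, z up, the work surface at z = 0. Lengths are in m, angles in rad, forces in N, time in s.
With the tool pointing down it reaches from about 0.425 to 0.95 m from the base axis. Payload 4.7 kg.
Tool frame: the origin (TCP) lies at the centre of the arm's flange, where the gripper is bolted on; the fingertips stand 182 mm ahead of it and the grasp point (between the pads) lies manip.tcp_to_grasp ahead of it (manip.tcp_to_grasp is the distance from the TCP to the grasp point, in m); z points along the fingers, y is the direction in which the jaws open and shut (so a half turn about z gives the same grasp; the last joint's range is limited). The gripper opens to 87 mm and grips with 3 to 60 N. Pads are 19 mm wide; open, the fingers measure 117 mm over their backs; the gripper's body (75 mm by 190 mm) begins 51 mm behind the grasp point.
Start: joints at [-1.239, 0.469, -0.049, 1.532, 0.024, 1.141, -0.082], TCP at [0.238, 0.632, 0.405] pointing down, gripper open.
Joint ranges: [-2.59, 2.59], [-0.33, 1.99], [-1.39, 1.29], [0.1, 2.45], [-1.04, 4.18], [0.21, 1.99], [-2.66, 2.66]. Speed limits (rad/s): [2.57, 2.57, 3.14, 3.14, 3.14, 3.14, 3.14].

## Interface

Orientations are given as a unit quaternion [x, y, z, w].
In Python, from workcell import manip, viewer, ticket, find_in, tip_of gives the robot as it stands.
- The arm moves only by the tool jog_arm, never from a script. Its argument "series" is text: rows parted by semicolons, each of 7 numbers parted by spaces: the turn, a rotation vector about the tool's x, y, z in units of 6 degrees (1.0 is 6 degrees), then the shift along the tool's x, y, z in mm, then the opening in per cent of the stroke, from 0 (shut) to 100 (fully open). In form: rx ry rz tx ty tz hand; .... A call has 1 to 8 rows; each row shifts and turns the commanded pose from where the row before left it, along the tool's axes as they then stand; what a row does not reach is not made up. A row lasts 1/10 s, in which the tool goes at most 50 mm and 8.59 degrees, less where a joint would pass 70% of its speed; a pose out of reach is approached as far as the arm can. A call is refused whole if a number of a shift passes 50 or a number of a turn 1, either way. A call with a gripper value outside its range is refused whole. The fingers move at their own pace and stop on an object; the grip force is fixed at half the most. Time passes only in rows, so rows that do not move let the fingers close. It gives the time, the measured TCP pose, the force and the opening at its end, in the units of the state.
- manip.get_obs(): the state, without advancing time (a new reading comes with each control period).
- viewer.capture(name): name is "scene" or "top"; returns (picture, depth): 400x640x3 uint8, red, green, blue; 400x640 float32, m along the optical axis (not along the pixel's ray), 0 where there is no reading.
- viewer.calibration(name): a dict with "fx", "fy", "cx", "cy" (pixels), "D" ([k1, k2, p1, p2, k3] as OpenCV has them; the pictures are not rectified), "world_from_camera" (4x4, takes a point from camera to world coordinates). Camera axes: x right, y down, z forward; pixel columns grow to the right and rows downward; lengths in m; the calibration is good to about 2 mm. A picture is of the moment at which its call begins. calibration takes no time and is no camera call.
- ticket.hand_in(): hands the job in, once; it reports no verdict.
Trained networks look in the newest picture that a camera, given by its name, has taken for a name from the list of things; names that differ only in an ending like _2 or _b are one class to them, and where a whole thing is asked for, a point or a joint stands for the part that bears it (a point fixed in the world has none). Each returns a list of dicts, best first, with "confidence" (0 to 1); they miss things now and then, are a little off and sometimes report something else, mostly with a low value. They report only what shows in the picture. A call takes as long as a camera call. They do not tell look-alikes from the thing itself.
- find_in(camera, label): "position" ([x, y, z] in m, in the coordinates of the camera as it stood for that picture, good to about 4 mm: the middle of the surface that is visible of it).
- tip_of(camera, label): "position" ([x, y, z] in m, in the coordinates of the camera as it stood for that picture, good to about 4 mm: a listed point, or the origin of a listed thing).
The state is a dict: "t": time; "q": joint angles; "joint_velocities": joint speeds; "joint_torque": joint torques, N m; "tool_pos": TCP position; "tool_rot": TCP orientation; "force": force on the tool from outside, world axes, zero at the start; "wrist_torque": the same for the moment, N m; "opening": finger opening in m.
Only numpy, scipy, OpenCV 4.12 (cv2) and the standard library are available. Lean on these libraries where they do the work, as an engineer would, in place of code of your own. Each camera call takes 0.05 s, during which the arm holds its last target.

## Task

Lay this craft place for the next participant: stand the keepsake box in the middle of the turntable and close it with its lid; stand the glue jar in the middle of whichever coaster lies between the turntable and the brush rest, and the empty rinse cup in the middle of the other coaster. Lay the brush on its rest with the metal ferrule in the middle of the rest's hollow and the handle running square across the rest and back towards the robot, its end on the table. Set things down rather than dropping them, and leave the finished plaque at the side where it is drying.

Things in the scene. Friction and masses are not known exactly. Their poses are not given: they have to be found in the camera images.
- box_center (a point): Loose keepsake box without its lid: a round open tub of pale wood, diameter 60 mm, height 42 mm, wall 4 mm (mouth 52 mm wide), 50 to 80 g, standing upright. The point is its centre, 21 mm above its underside; z is up along its axis.
- lid_center (a point): Loose lid of that box, darker wood, 45 g: a disc of diameter 60 mm, 16 mm thick, flat top, no knob; beneath it a spigot of diameter 44 mm, 6 mm long, that drops loosely into the box's mouth so that the disc sits on the rim. It starts top up on its spigot (disc 6 to 22 mm above the table). The point is its centre, 11 mm above the spigot's underside (closed: 5 mm above the box's rim); z up.
- glue_center (a point): Loose closed glue jar: white plastic with a paper label and a red screw cap, diameter 56 mm, height 70 mm, 110 to 210 g. The point is its centre, 35 mm above its underside; z is up.
- cup_center (a point): Loose empty rinse cup: blue plastic, open, diameter 52 mm at the foot and 62 mm at the rim, height 75 mm, wall 3 mm, 70 g, standing upright. The point is its centre, 37.5 mm above its underside; z is up.
- brush_waist (a point): Loose flat brush, lying flat, 170 x 30 mm, 12 mm thick, 45 g: pale wood handle, steel ferrule, dark bristles. The point is in the handle's waist (16 mm wide, 58 mm long; grip here, near the balance point), 6 mm above the underside. x points to the bristles (at first roughly away from the robot), z up. Along x from the point: handle end -73 mm, ferrule +27 to +57, bristle tips +97.
- turntable: Low decorating turntable, fixed to the table: dark foot and a round grooved aluminium wheel of diameter 110 mm that turns with light friction; its flat top is 30 mm above the table. The origin is on its axis, at table height.
- cork: Round cork coaster, fixed, diameter 90 mm, 6 mm thick. The origin is the centre of its underside, at table height.
- tile: Square blue ceramic tile used as a coaster, fixed, 90 by 90 mm, 6 mm thick. The origin is the centre of its underside, at table height. Of the cork coaster and this one, one lies between the turntable and the brush rest and the other at the end of the row, beyond the turntable or the rest.
- rest: White ceramic brush rest, fixed: a block 76 mm long (y) and 24 mm wide (x) with a hollow 48 mm wide in its middle, floor 10 mm above the table, between ends 20 mm high. Origin: centre of its underside. x crosses the rest, away from the robot (within 15 degrees). A brush lies along x: ferrule in the hollow, bristles beyond, handle sloping down to the table on the robot's side.
- plaque: Bystander, loose: a finished round plaque with scalloped edge, pink and white with violet flowers, diameter 160 mm, 8 mm thick, lying flat to dry at one side of the place, left or right. The origin is the centre of its underside. It must stay where it is.
Things that resemble listed ones, but are neither listed nor needed, are in the scene too. Of the things that look like the part that bears brush_waist, take the one that is farthest from the robot's base at the start.

How it is judged:
By the outcome, as a careful person would: the job done as asked, in the order asked, and still so for the second after the job is handed in, with the robot touching nothing.
It also fails if it takes over 120 s, if anything falls off the work surface, if the arm or the gripper's body presses on something with over 40 N, if the wrist force passes 120 N, or if a joint passes its speed limit or range.

## Working session

There is one attempt and no reset: what is moved stays moved. The work goes in short steps, Python scripts to look and compute and a tool call to move; the robot and the scene stay as the last step left them, time stands still between calls to the robot, and variables do not carry over. Pictures are saved under pics/ and viewed, and the job is handed in when it is done.

Besides the shell and the picture viewer there is one more tool, called in YAML: its name, and indented under it one key for each argument. jog_arm: Moves the arm, as the interface text tells. Its arguments: {"type":"object","properties":{"series":{"type":"string"}},"required":["series"]}

```bash
mkdir -p pics; ls
cat > h.py <<'E'
import numpy as np,cv2,json
from workcell import manip,viewer,ticket,find_in,tip_of
def cap(n,f=None):
    p,d=viewer.capture(n)
    if f: cv2.imwrite('pics/'+f,p[:,:,::-1])
    np.save(f'/tmp/{n}_d.npy',d); np.save(f'/tmp/{n}_p.npy',p)
    return p,d
def w(n,pos):
    T=np.array(viewer.calibration(n)['world_from_camera']); return T[:3,:3]@np.array(pos)+T[:3,3]
def px(n,P):
    c=viewer.calibration(n);T=np.linalg.inv(np.array(c['world_from_camera']))
    K=np.array([[c['fx'],0,c['cx']],[0,c['fy'],c['cy']],[0,0,1]])
    q,_=cv2.projectPoints(np.array(P,float).reshape(-1,3),cv2.Rodrigues(T[:3,:3])[0],T[:3,3],K,np.array(c['D'],float));return q.reshape(-1,2)
def cloud(n,d):
    c=viewer.calibration(n)
    K=np.array([[c['fx'],0,c['cx']],[0,c['fy'],c['cy']],[0,0,1]])
    u,v=np.meshgrid(np.arange(640),np.arange(400))
    q=cv2.undistortPoints(np.stack([u,v],-1).reshape(-1,1,2).astype(np.float64),K,np.array(c['D'],float)).reshape(400,640,2)
    P=np.dstack([q*d[...,None],d]);T=np.array(c['world_from_camera']);P=P@T[:3,:3].T+T[:3,3];P[d==0]=np.nan
    return P
E
python3 - <<'E'
from h import *
o=manip.get_obs();print(o, manip.tcp_to_grasp)
for n in('scene','top'):
    cap(n,n+'0.png');print(n,np.round(viewer.calibration(n)['world_from_camera'],3))
    for l in ['box_center','lid_center','glue_center','cup_center','brush_waist','turntable','cork','tile','rest','plaque']:
        for r in tip_of(n,l):
            p=w(n,r['position']);print(l,np.round(p,3),round(r['confidence'],2),px(n,p).round()[0])
E
```

```text
pics
{'t': 0.0, 'q': array([-1.23888652,  0.46947685, -0.04858823,  1.53370213,  0.02416975,
        1.14099607, -0.08232409]), 'joint_velocities': array([-0.00052339, -0.00104052,  0.00022005, -0.00159486, -0.00060798,
        0.00046695, -0.00170807]), 'joint_torque': array([-6.63697210e-04, -5.07979846e+01, -8.01755511e-02, -2.36156130e+01,
       -6.11549593e-02,  3.81416373e-02,  1.82315712e-04]), 'tool_pos': array([0.23820067, 0.6313153 , 0.40367173]), 'tool_rot': array([ 1.79412651e-01,  9.83773402e-01, -9.91427122e-04, -1.09807661e-04]), 'force': array([ 0.05284254, -0.29349557,  0.17995761]), 'wrist_torque': array([ 0.05920006, -0.06799955, -0.02571995]), 'opening': 0.08713017279723927} 0.1635
scene [[ 0.037  0.648 -0.761  1.311]
 [ 0.999 -0.011  0.039 -0.053]
 [ 0.017 -0.762 -0.648  0.757]
 [ 0.     0.     0.     1.   ]]
box_center [0.457 0.276 0.02 ] 0.9 [422. 201.]
lid_center [ 0.476 -0.269  0.01 ] 0.78 [236. 210.]
glue_center [0.473 0.144 0.036] 0.97 [379. 201.]
cup_center [0.455 0.011 0.039] 0.67 [333. 196.]
cup_center [0.66  0.064 0.003] 0.28 [357. 258.]
brush_waist [ 
[... 572 characters left out ...]
 -2.170e-01 -9.760e-01  1.593e+00]
 [ 0.000e+00  0.000e+00  0.000e+00  1.000e+00]]
box_center [0.458 0.278 0.021] 0.68 [236. 213.]
lid_center [ 0.474 -0.27   0.013] 0.63 [404. 210.]
glue_center [0.472 0.148 0.03 ] 0.64 [276. 209.]
cup_center [0.463 0.005 0.04 ] 0.7 [320. 211.]
brush_waist [ 0.468 -0.148  0.006] 0.84 [367. 212.]
brush_waist [0.312 0.182 0.011] 0.75 [265. 259.]
brush_waist [ 0.309 -0.256  0.005] 0.62 [401. 261.]
turntable [ 0.664 -0.202  0.003] 0.87 [382. 156.]
cork [ 0.677 -0.077 -0.004] 0.68 [345. 152.]
cork [ 0.472 -0.269  0.015] 0.54 [404. 211.]
tile [0.661 0.206 0.001] 0.9 [261. 155.]
rest [ 0.667  0.058 -0.004] 0.54 [305. 155.]
plaque [0.514 0.443 0.   ] 0.85 [189. 197.]
```

Run:
```python
import cv2
a=cv2.imread('pics/top0.png')[110:300,160:440];cv2.imwrite('pics/top0c.png',cv2.resize(a,None,fx=2.8,fy=2.8,interpolation=cv2.INTER_CUBIC))
a=cv2.imread('pics/scene0.png')[140:330,200:520];cv2.imwrite('pics/scene0c.png',cv2.resize(a,None,fx=2.5,fy=2.5,interpolation=cv2.INTER_CUBIC))
```

```text
(no output)
```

View pics/top0c.png

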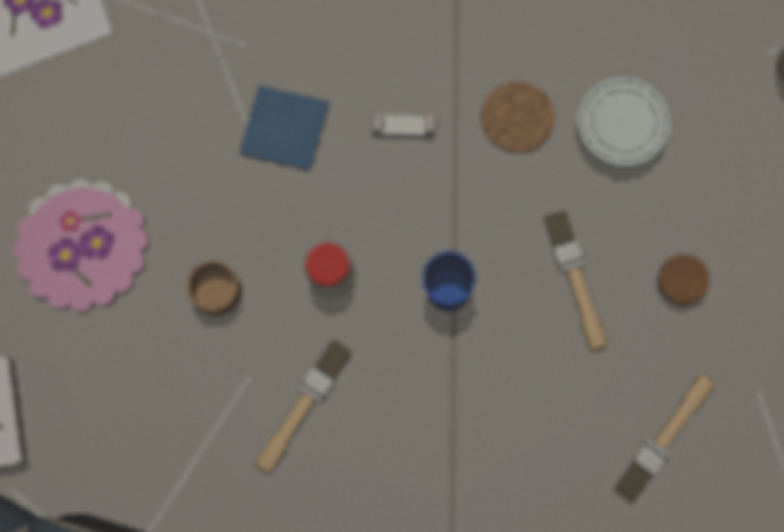

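View pics/scene0c.png

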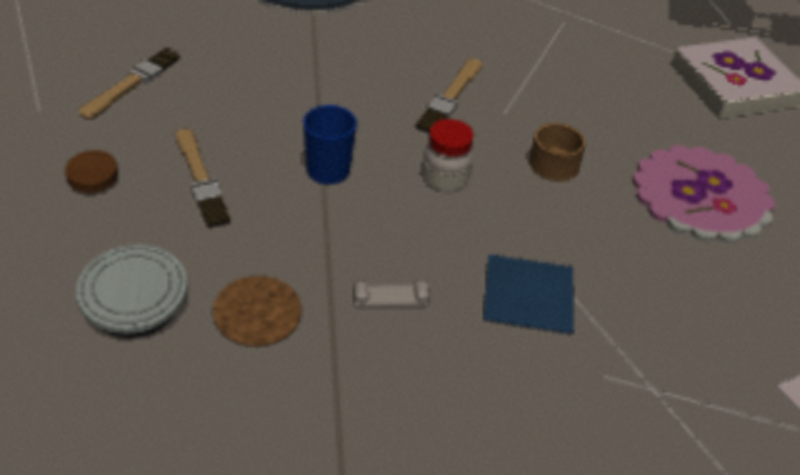

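The top picture shows the cork at crop (518,117), between the turntable (624,122) and the rest (404,125). So the glue goes on the cork and the cup goes on the tile (285,127). There are three brushes, at full-picture pixels (367,212), (265,259) and (401,261). The one at (367,212) is farthest from the base, at 0.49 m against 0.36 m and 0.40 m. Next I'll refine the positions and check that brush in an enlarged crop.

Run:
```python
from h import *
from scipy.optimize import least_squares
import cv2
C={};
for n in('top','scene'):
    C[n]=cloud(n,np.load(f'/tmp/{n}_d.npy'))
    P=C[n]; m=(P[...,0]>.4)&(P[...,0]<.75)&(abs(P[...,1])<.35)
    print(n,'median z',np.nanmedian(P[...,2][m]),'std',np.nanstd(P[...,2][m&(abs(P[...,2])<.004)]))
# rendered rectified top-down color maps at given plane height per camera
def ortho(n,cx,cy,h,size=.2,s=0.0005):
    N=int(size/s);xs=cx+size/2-np.arange(N)*s;ys=cy+size/2-np.arange(N)*s
    X,Y=np.meshgrid(xs,ys,indexing='ij');P=np.stack([X,Y,np.full_like(X,h)],-1)
    q=px(n,P).reshape(N,N,2).astype(np.float32)
    return cv2.remap(np.load(f'/tmp/{n}_p.npy'),q[...,0],q[...,1],cv2.INTER_CUBIC)
items=dict(box=(.458,.277,.042),lid=(.475,-.27,.022),glue=(.472,.146,.07),cup=(.460,.008,.075),turn=(.662,-.2,.03),cork=(.675,-.077,.006),tile=(.66,.206,.006),rest=(.664,.062,.015))
for n in('top','scene'):
    tiles=[]
    for k,(x,y,h) in items.items():
        o=ortho(n,x,y,h,.16,.0008)[:,:,::-1].copy()
        cv2.drawMarker(o,(100,100),(0,255,0),0,8)
        cv2.putText(o,k,(3,14),0,.45,(255,255,255),1)
        r={'box':.03,'lid':.03,'glue':.025,'cup':.031,'turn':.055,'cork':.045}.get(k)
        if r: cv2.circle(o,(100,100),int(r/.0008),(0,255,255),1)
        tiles.append(o)
    cv2.imwrite(f'pics/ortho_{n}.png',np.vstack([np.hstack(tiles[:4]),np.hstack(tiles[4:])]))
b=[cv2.resize(ortho(n,.465,-.148,.012,.22,.0008)[:,:,::-1],(400,400)) for n in('top','scene')]
cv2.imwrite('pics/brush0.png',np.hstack(b))
```

```text
top median z 0.0017269449542272053 std 0.0021265122156271365
scene median z -0.0006965468999738933 std 0.0015235276611070732
```

View pics/ortho_top.png

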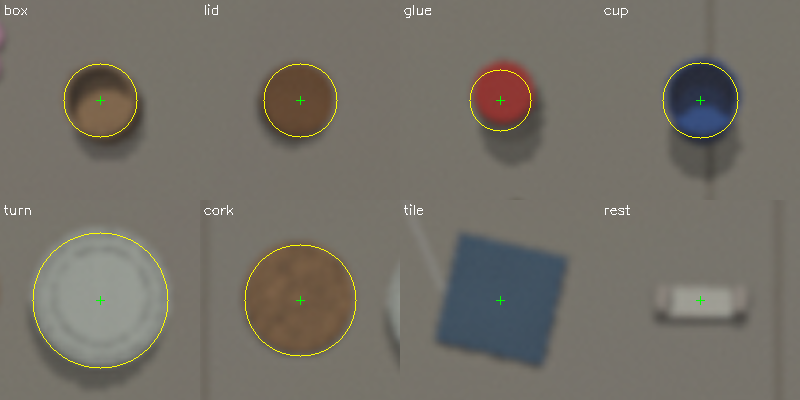

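View pics/ortho_scene.png

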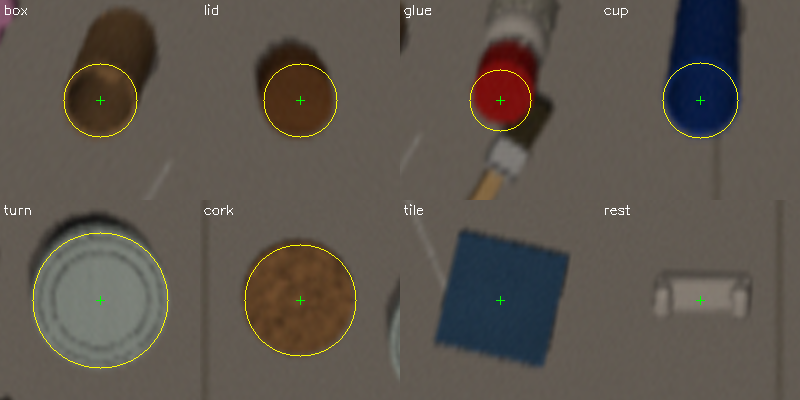

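View pics/brush0.png

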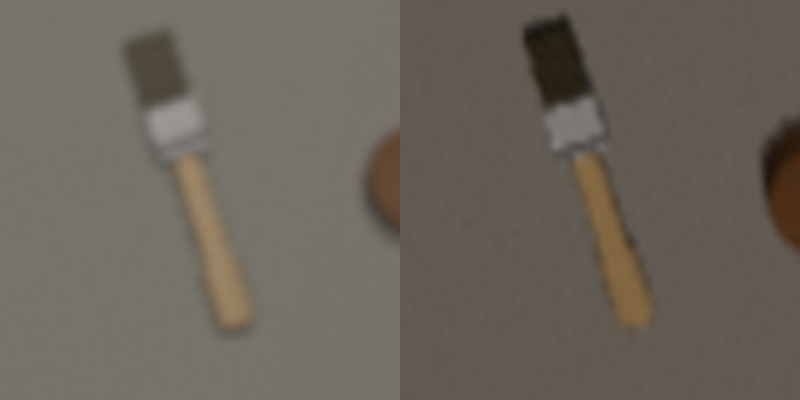

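The crop shows the far brush whole: handle towards the robot, steel ferrule, dark bristles away. That fits the description, so it's the one I'll take. Next are the yaws and centres.

```bash
cat >> h.py <<'E'
def ortho(n,cx,cy,h,size=.2,s=0.0005):
    N=int(round(size/s));xs=cx+size/2-np.arange(N)*s;ys=cy+size/2-np.arange(N)*s
    X,Y=np.meshgrid(xs,ys,indexing='ij');P=np.stack([X,Y,np.full_like(X,h)],-1)
    q=px(n,P).reshape(N,N,2).astype(np.float32)
    return cv2.remap(np.load(f'/tmp/{n}_p.npy'),q[...,0],q[...,1],cv2.INTER_CUBIC)
def seg(n,cx,cy,h,fn,size=.2,s=.0005):
    o=ortho(n,cx,cy,h,size,s).astype(float);m=fn(o).astype(np.uint8)
    k,l,st,ce=cv2.connectedComponentsWithStats(m)
    i=1+np.argmax(st[1:,4]);pts=np.argwhere(l==i)
    r=cv2.minAreaRect(pts[:,::-1].astype(np.float32))
    N=o.shape[0];f=lambda c:(cx+size/2-c[1]*s,cy+size/2-c[0]*s)
    x=cx+size/2-pts[:,0]*s;y=cy+size/2-pts[:,1]*s
    ev,V=np.linalg.eigh(np.cov(x,y));v=V[:,1];v=v*np.sign(v[np.argmax(abs(v))])
    return dict(c=np.round(f(r[0]),4),wh=np.round(np.array(r[1])*s*1000,1),ang=round(r[2],1),cen=np.round([x.mean(),y.mean()],4),pca=round(np.degrees(np.arctan2(v[1],v[0])),1),ext=np.round([x.min(),x.max(),y.min(),y.max()],4))
E
python3 - <<'E'
from h import *
for n in('top','scene'):
    R=lambda o:o[...,0];G=lambda o:o[...,1];B=lambda o:o[...,2]
    pr=lambda k,*a,**kw:print(n,k,seg(n,*a,**kw))
    bg=np.median(ortho(n,.57,0,0,.06).reshape(-1,3),0);print(bg)
    pr('brush handle',.465,-.148,.012,lambda o:(R(o)-B(o))>35+ (bg[0]-bg[2]),size=.19)
    pr('brush ferrule',.5,-.155,.012,lambda o:(B(o)>bg[2]+25),size=.09)
    pr('bristle',.53,-.162,.012,lambda o:(R(o)<bg[0]-25),size=.11)
    pr('rest',.665,.06,.018,lambda o:(B(o)>bg[2]+12),size=.1)
    pr('rest bright',.665,.06,.018,lambda o:(B(o)>bg[2]+30),size=.1)
    pr('turn',.662,-.2,.03,lambda o:(B(o)>bg[2]+22),size=.14)
    pr('cork',.675,-.077,.006,lambda o:(R(o)-B(o))>20+ (bg[0]-bg[2]),size=.11)
    pr('tile',.66,.205,.006,lambda o:(R(o)-B(o))<-10+ (bg[0]-bg[2]),size=.15)
    pr('lid',.475,-.27,.022,lambda o:(R(o)-B(o))>20+ (bg[0]-bg[2]),size=.1)
    pr('glue',.4775,.1445,.07,lambda o:(R(o)-G(o))>40,size=.1)
    pr('cup',.462,.0075,.075,lambda o:(R(o)-B(o))<-25,size=.1)
    pr('box',.458,.277,.042,lambda o:(R(o)-B(o))>18+(bg[0]-bg[2]),size=.1)
p=[cv2.resize(ortho(n,.665,.061,.02,.11,.0005)[:,:,::-1],(400,400)) for n in('top','scene')]
cv2.imwrite('pics/rest0.png',np.hstack(p))
E
```

```text
[119. 115. 107.]
top brush handle {'c': array([ 0.4425, -0.1547]), 'wh': array([92.3, 13.4]), 'ang': 72.8, 'cen': array([ 0.4382, -0.1558]), 'pca': np.float64(17.6), 'ext': array([ 0.398 ,  0.4865, -0.1735, -0.1375])}
top brush ferrule {'c': array([ 0.5087, -0.134 ]), 'wh': array([16.1, 25.4]), 'ang': 70.6, 'cen': array([ 0.5087, -0.134 ]), 'pca': np.float64(111.0), 'ext': array([ 0.498,  0.519, -0.147, -0.121])}
top bristle {'c': array([ 0.5375, -0.1231]), 'wh': array([36.6, 27.5]), 'ang': 73.3, 'cen': array([ 0.5373, -0.123 ]), 'pca': np.float64(15.1), 'ext': array([ 0.517 ,  0.557 , -0.1395, -0.107 ])}
top rest {'c': array([0.6631, 0.0571]), 'wh': array([59.2, 24.7]), 'ang': 1.3, 'cen': array([0.6632, 0.0586]), 'pca': np.float64(90.2), 'ext': array([0.6505, 0.6755, 0.0275, 0.0865])}
top rest bright {'c': array([0.6623, 0.0602]), 'wh': array([18.5, 43.5]), 'ang': 90.0, 'cen': array([0.6621, 0.0603]), 'pca': np.float64(87.8), 'ext': array([0.653 , 0.6715, 0.0385, 0.082 ])}
top turn {'c': array([ 0.6661, -0.2004]), 'wh': array([103.7, 103.9]), 'ang': 50.6, 'cen': array([ 0.6657, -0.2
[... 2832 characters left out ...]
: array([59.2, 58.5]), 'ang': 42.5, 'cen': array([ 0.4765, -0.2673]), 'pca': np.float64(10.8), 'ext': array([ 0.446,  0.507, -0.296, -0.239])}
scene glue {'c': array([0.4858, 0.1435]), 'wh': array([65.5, 50. ]), 'ang': 90.0, 'cen': array([0.4847, 0.1424]), 'pca': np.float64(-10.4), 'ext': array([0.453 , 0.5185, 0.1185, 0.1685])}
scene cup {'c': array([0.4715, 0.0065]), 'wh': array([81., 61.]), 'ang': 90.0, 'cen': array([0.473 , 0.0058]), 'pca': np.float64(-4.6), 'ext': array([ 0.431,  0.512, -0.024,  0.037])}
scene box {'c': array([0.459 , 0.2776]), 'wh': array([60.9, 61. ]), 'ang': 50.7, 'cen': array([0.459 , 0.2744]), 'pca': np.float64(-9.3), 'ext': array([0.4275, 0.494 , 0.248 , 0.3075])}
```

View pics/rest0.png

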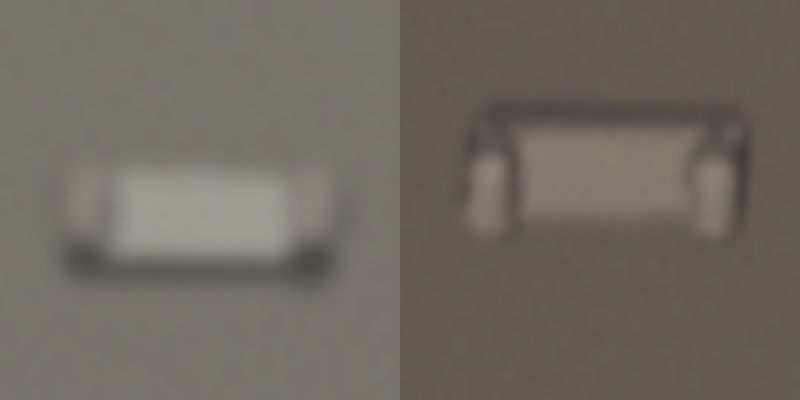

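jog_arm:
  series: "0 0 1 0 0 0 100;0 0 1 0 0 0 100;0 0 1 0 0 0 100;0 0 1 0 0 0 100;0 0 0 0 0 0 100;0 0 0 0 0 0 100"

```text
t: 1.7
tool_pos: [0.2381, 0.6316, 0.4048]
tool_rot: [0.379, 0.925, 0.0, 0.0]
force: [0.8, -0.1, 0.8]
opening: 0.087
```

Rest: the ends sit level to about 1°, centre about (0.666, 0.061). Now I'll square the tool to the world axes.

jog_arm:
  series: "0 0 1 0 0 0 100;0 0 1 0 0 0 100;0 0 1 0 0 0 100;0 0 1 0 0 0 100;0 0 1 0 0 0 100;0 0 1 0 0 0 100;0 0 1 0 0 0 100;0 0 0.57 0 0 0 100"

```text
t: 2.5
tool_pos: [0.2382, 0.6316, 0.4047]
tool_rot: [0.708, 0.706, -0.0, -0.0]
force: [-0.7, 0.0, 0.2]
opening: 0.0873
```

jog_arm:
  series: "0 0 0 -45 30 0 100;0 0 0 -45 30 0 100;0 0 0 -45 30 0 100;0 0 0 -45 30 0 100;0 0 0 -45 30 0 100;0 0 0 -45 30 0 100;0 0 0 -45 30 0 100;0 0 0 0 0 0 100"

```text
t: 3.3
tool_pos: [0.4364, 0.3326, 0.4055]
tool_rot: [0.712, 0.702, 0.0, 0.002]
force: [0.2, 0.3, 0.0]
opening: 0.0869
```

jog_arm:
  series: "0 0 0 -20 5 20 100;0 0 0 -20 5 50 100;0 0 0 0 0 50 100;0 0 0 0 0 0 100;0 0 0 0 0 0 100;0 0 0 0 0 0 100"

```text
t: 3.9
tool_pos: [0.4423, 0.3028, 0.291]
tool_rot: [0.707, 0.707, 0.002, 0.0]
force: [-0.3, 0.1, -0.2]
opening: 0.0872
```

jog_arm:
  series: "0 0 0 -13 8 10 100;0 0 0 -13 8 10 100;0 0 0 0 0 20 100;0 0 0 0 0 0 100;0 0 0 0 0 0 100;0 0 0 0 0 0 100"

```text
t: 4.5
tool_pos: [0.4579, 0.2765, 0.2503]
tool_rot: [0.707, 0.707, 0.002, 0.0]
force: [-0.3, 0.4, -0.2]
opening: 0.087
```

```bash
python3 -c "
from h import *
o=manip.get_obs();print(o['tool_pos'],o['q'])"
```

```text
[0.45787071 0.2764665  0.25031742] [-0.85764148  0.44484001  0.29982838  2.02401999 -0.2004244   0.69670436
 -0.43178363]
```

jog_arm:
  series: "0 0 0 0 0 20 100;0 0 0 0.5 0.5 20 100;0 0 0 0 0 15 100;0 0 0 0 0 7 100;0 0 0 0 0 0 100;0 0 0 0 0 0 0;0 0 0 0 0 0 0;0 0 0 0 0 0 0"

```text
t: 5.3
tool_pos: [0.4582, 0.2762, 0.1873]
tool_rot: [0.708, 0.707, 0.001, 0.0]
force: [-0.5, 0.2, 0.0]
opening: 0.0702
```

jog_arm:
  series: "0 0 0 0 0 0 0;0 0 0 0 0 0 0;0 0 0 0 0 0 0;0 0 0 0 0 0 0"

```text
t: 5.7
tool_pos: [0.458, 0.2761, 0.1869]
tool_rot: [0.708, 0.707, 0.0, -0.0]
force: [-0.4, -0.5, 6.6]
opening: 0.0599
```

jog_arm:
  series: "0 0 0 0 0 -15 0;0 0 0 0 0 -25 0;0 0 0 0 0 -25 0;0 0 0 0 0 -25 0;0 0 0 0 0 0 0;0 0 0 0 0 0 0"

```text
t: 6.3
tool_pos: [0.4578, 0.276, 0.2764]
tool_rot: [0.708, 0.707, 0.0, -0.0]
force: [-0.2, -0.3, -1.4]
opening: 0.0599
```

jog_arm:
  series: "0 0 0 -15 7 0 0;0 0 0 -30 15 0 0;0 0 0 -30 15 0 0;0 0 0 -30 15 0 0;0 0 0 -30 15 0 0;0 0 0 -30 15 0 0;0 0 0 -30 15 0 0;0 0 0 -30 15 0 0"

```text
t: 7.1
tool_pos: [0.5694, 0.0496, 0.2746]
tool_rot: [0.708, 0.707, -0.001, -0.001]
force: [-0.3, 0.8, -1.8]
opening: 0.06
```

jog_arm:
  series: "0 0 0 -30 12 0 0;0 0 0 -30 12 0 0;0 0 0 -30 12 0 0;0 0 0 -30 12 0 0;0 0 0 -30 12 0 0;0 0 0 -20 10 0 0;0 0 0 -10 5 0 0;0 0 0 0 0 0 0"

```text
t: 7.9
tool_pos: [0.6441, -0.1307, 0.275]
tool_rot: [0.709, 0.706, -0.001, -0.001]
force: [-0.7, -0.2, -0.7]
opening: 0.0601
```

jog_arm:
  series: "0 0 0 -25 8 0 0;0 0 0 -25 8 0 0;0 0 0 -15 4 0 0;0 0 0 -5 1 0 0;0 0 0 0 0 20 0;0 0 0 0 0 10 0;0 0 0 0 0 0 0;0 0 0 0 0 0 0"

```text
t: 8.7
tool_pos: [0.6653, -0.1982, 0.2464]
tool_rot: [0.707, 0.707, 0.0, -0.001]
force: [-1.1, 1.2, -0.6]
opening: 0.0597
```

Run:
```python
from h import *
for n in('top','scene'):
    cap(n,n+'1.png')
    for l in ['box_center','turntable']:
        for r in tip_of(n,l): print(n,l,w(n,r['position']).round(4),round(r['confidence'],2))
o=manip.get_obs();print(o['tool_pos'],o['tool_rot'])
b=[cv2.resize(ortho(n,.66,-.15,.05,.22,.0008)[:,:,::-1],(400,400)) for n in('top','scene')]
cv2.imwrite('pics/pl1.png',np.hstack(b))
```

```text
scene box_center [ 0.6659 -0.1976  0.0795] 0.37
scene turntable [ 0.6596 -0.1977 -0.0027] 0.59
[ 0.66534202 -0.19930092  0.24711168] [7.07650449e-01 7.06562533e-01 3.16303140e-04 3.59164426e-04]
```

View pics/pl1.png

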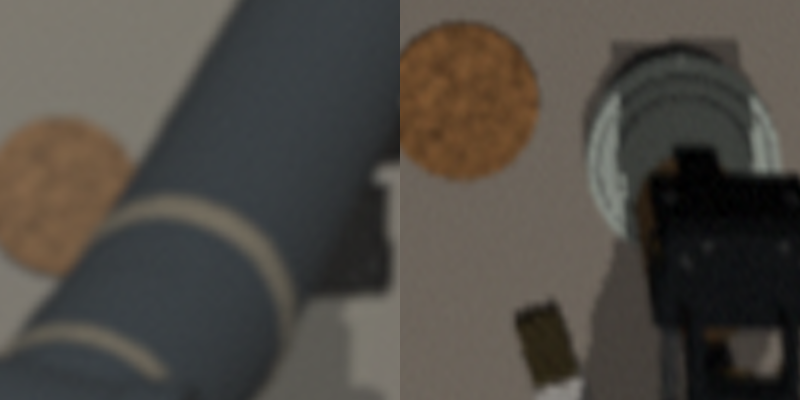

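The arm hides the view from the top camera. In the scene view (crop column 680) the box hangs over the wheel in line with its axis. I'll set it down by the measured heights.

jog_arm:
  series: "0 0 0 -2.4 0 12 0;0 0 0 0 0 10 0;0 0 0 0 0 5 0;0 0 0 0 0 2 0;0 0 0 0 0 0 0;0 0 0 0 0 0 0"

```text
t: 9.6
tool_pos: [0.6652, -0.2017, 0.2171]
tool_rot: [0.708, 0.707, 0.0, -0.0]
force: [0.4, -0.4, -0.8]
opening: 0.0601
```

jog_arm:
  series: "0 0 0 0 0 0.7 0;0 0 0 0 0 0 0;0 0 0 0 0 0 0"

```text
t: 9.9
tool_pos: [0.6652, -0.2017, 0.217]
tool_rot: [0.708, 0.707, 0.0, -0.0]
force: [-1.6, 0.3, 2.3]
opening: 0.0596
```

jog_arm:
  series: "0 0 0 0 0 0 80;0 0 0 0 0 0 100;0 0 0 0 0 0 100;0 0 0 0 0 0 100;0 0 0 0 0 -20 100;0 0 0 0 0 -30 100;0 0 0 0 0 -40 100;0 0 0 0 -30 -40 100"

```text
t: 10.7
tool_pos: [0.6374, -0.2004, 0.3476]
tool_rot: [0.707, 0.708, 0.001, 0.001]
force: [0.6, 0.0, 0.8]
opening: 0.0866
```

jog_arm:
  series: "0 0 0 -10 -25 0 100;0 0 0 -10 -25 0 100;0 0 0 -10 -25 0 100;0 0 0 -10 -25 0 100;0 0 0 -10 -25 0 100;0 0 0 -10 -25 0 100;0 0 0 0 0 0 100;0 0 0 0 0 0 100"

```text
t: 11.5
tool_pos: [0.4849, -0.2617, 0.3471]
tool_rot: [0.708, 0.706, 0.0, 0.0]
force: [0.8, -0.6, -0.0]
opening: 0.0871
```

Run:
```python
from h import *
o=manip.get_obs();print(o['tool_pos'],o['tool_rot'],o['q'])
for n in('top','scene'):
    cap(n,n+'2.png')
    for l in ['box_center','turntable','lid_center']:
        for r in tip_of(n,l): print(n,l,w(n,r['position']).round(4),round(r['confidence'],2))
b=[]
for n in('top','scene'):
  for h in(.03,.072):
    o=np.ascontiguousarray(cv2.resize(ortho(n,.665,-.2007,h,.16,.0008)[:,:,::-1],(400,400)))
    cv2.circle(o,(200,200),int((.055 if h<.05 else .03)*2500),(0,255,255),1);b.append(cv2.resize(o,(290,290)))
cv2.imwrite('pics/pl2.png',np.vstack([np.hstack(b[:2]),np.hstack(b[2:])]))
```

```text
[ 0.4848864  -0.26168489  0.34706513] [7.08067423e-01 7.06144648e-01 4.17343077e-04 2.94911217e-04] [ 0.07835954  0.34210691  0.42754772  1.91432851 -0.17644032  0.92062261
  0.58850157]
top box_center [ 0.6663 -0.2001  0.0526] 0.52
top box_center [ 0.5105  0.4415 -0.0011] 0.29
top turntable [ 0.662  -0.2007  0.0046] 0.66
scene box_center [ 6.589e-01 -1.983e-01  4.000e-04] 0.64
scene box_center [ 0.6617 -0.2022  0.0523] 0.62
scene turntable [ 0.657  -0.2005  0.0013] 0.83
scene turntable [0.6607 0.0647 0.0024] 0.3
scene lid_center [ 0.4711 -0.2688  0.0086] 0.79
scene lid_center [ 0.6647 -0.2027  0.0519] 0.34
```

View pics/pl2.png

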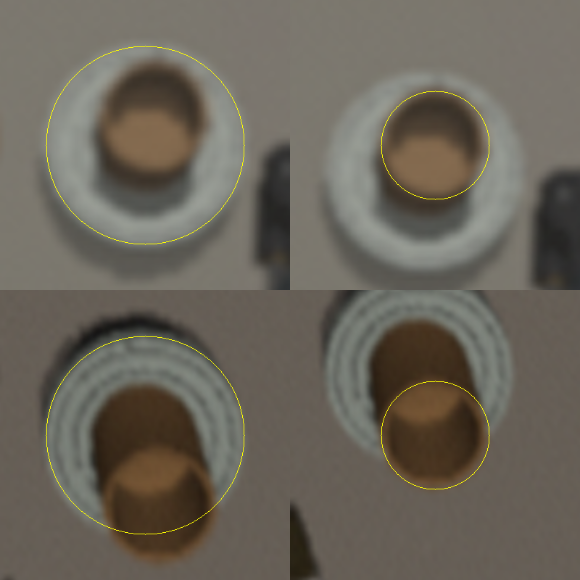

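The box stands centred on the wheel: in all four panels its rim matches the 60 mm circle to about 1 mm. Now the lid.

jog_arm:
  series: "0 0 0 -3 -4 25 100;0 0 0 -3 -4 35 100;0 0 0 0 0 35 100;0 0 0 0 0 25 100;0 0 0 0 0 10 100;0 0 0 0 0 5 100;0 0 0 0 0 0 100;0 0 0 0 0 0 100"

```text
t: 12.7
tool_pos: [0.4776, -0.2678, 0.2129]
tool_rot: [0.708, 0.707, 0.0, 0.001]
force: [0.2, -0.1, 0.7]
opening: 0.0868
```

jog_arm:
  series: "0 0 0 -0.3 -1.5 10 100;0 0 0 0 0 8 100;0 0 0 0 0 3 100;0 0 0 0 0 0 100;0 0 0 0 0 0 0;0 0 0 0 0 0 0;0 0 0 0 0 0 0;0 0 0 0 0 0 0"

```text
t: 13.5
tool_pos: [0.4756, -0.2678, 0.1909]
tool_rot: [0.708, 0.707, 0.0, 0.0]
force: [0.1, 1.1, 0.5]
opening: 0.0628
```

jog_arm:
  series: "0 0 0 0 0 0 0;0 0 0 0 0 0 0;0 0 0 0 0 0 0"

```text
t: 13.8
tool_pos: [0.4756, -0.2677, 0.1909]
tool_rot: [0.708, 0.707, 0.0, 0.0]
force: [-0.5, 0.6, 1.7]
opening: 0.0593
```

jog_arm:
  series: "0 0 0 0 0 -15 0;0 0 0 0 0 -25 0;0 0 0 0 0 -30 0;0 0 0 0 0 -30 0;0 0 0 0 0 -30 0;0 0 0 0 0 -10 0;0 0 0 0 0 0 0"

```text
t: 14.5
tool_pos: [0.4758, -0.2679, 0.3326]
tool_rot: [0.708, 0.707, 0.001, 0.002]
force: [-0.5, -0.5, -1.5]
opening: 0.0592
```

jog_arm:
  series: "0 0 0 5 15 0 0;0 0 0 10 30 0 0;0 0 0 10 30 0 0;0 0 0 10 30 0 0;0 0 0 10 30 0 0;0 0 0 10 30 0 0;0 0 0 7 15 0 0;0 0 0 0 0 0 0"

```text
t: 15.3
tool_pos: [0.6584, -0.2025, 0.3276]
tool_rot: [0.706, 0.708, -0.0, -0.002]
force: [-0.5, 1.7, -0.4]
opening: 0.0592
```

jog_arm:
  series: "0 0 0 0 0 0 0;0 0 0 0 0 0 0"

```text
t: 15.5
tool_pos: [0.6546, -0.2069, 0.3298]
tool_rot: [0.708, 0.706, -0.001, -0.001]
force: [-0.2, 0.0, -0.1]
opening: 0.0595
```

Delta: x +10.6, y +6.4, and z down 73.

jog_arm:
  series: "0 0 0 6.4 10.6 0 0;0 0 0 0 0 15 0;0 0 0 0 0 20 0;0 0 0 0 0 15 0;0 0 0 0 0 5 0;0 0 0 0 0 0 0;0 0 0 0 0 0 0;0 0 0 0 0 0 0"

```text
t: 16.3
tool_pos: [0.6666, -0.1999, 0.2768]
tool_rot: [0.708, 0.706, 0.0, 0.001]
force: [0.4, -0.5, -0.3]
opening: 0.0594
```

jog_arm:
  series: "0 0 0 -0.6 -1.2 5 0;0 0 0 0 0 7 0;0 0 0 0 0 4 0;0 0 0 0 0 2 0;0 0 0 0 0 1 0;0 0 0 0 0 0 0;0 0 0 0 0 0 0"

```text
t: 17.0
tool_pos: [0.6651, -0.2002, 0.257]
tool_rot: [0.708, 0.707, 0.0, 0.0]
force: [-0.8, 0.6, 1.3]
opening: 0.0594
```

jog_arm:
  series: "0 0 0 0 0 0.6 0;0 0 0 0 0 0 0;0 0 0 0 0 0 80;0 0 0 0 0 0 100;0 0 0 0 0 0 100;0 0 0 0 0 0 100;0 0 0 0 0 -20 100;0 0 0 0 0 -30 100"

```text
t: 17.8
tool_pos: [0.6645, -0.1998, 0.3043]
tool_rot: [0.708, 0.707, -0.001, -0.002]
force: [0.2, -0.9, -0.2]
opening: 0.0863
```

jog_arm:
  series: "0 0 0 20 -20 -40 100;0 0 0 40 -25 0 100;0 0 0 40 -25 0 100;0 0 0 40 -25 0 100;0 0 0 40 -25 0 100;0 0 0 40 -25 0 100;0 0 0 40 -25 0 100;0 0 0 40 -25 0 100"

```text
t: 18.6
tool_pos: [0.4694, 0.1014, 0.3464]
tool_rot: [0.708, 0.706, 0.0, 0.0]
force: [0.4, 0.1, 0.7]
opening: 0.0872
```

jog_arm:
  series: "0 0 0 30 0 0 100;0 0 0 20 0 0 100;0 0 0 0 0 0 100;0 0 0 0 0 0 100"

```text
t: 19.0
tool_pos: [0.4707, 0.1497, 0.3461]
tool_rot: [0.708, 0.707, -0.0, 0.0]
force: [-0.3, 0.0, -0.8]
opening: 0.0872
```

Run:
```python
from h import *
o=manip.get_obs();print(o['tool_pos'],o['tool_rot'],o['q'])
for n in('top','scene'):
    cap(n,n+'3.png')
    P=cloud(n,np.load(f'/tmp/{n}_d.npy'));m=(np.hypot(P[...,0]-.665,P[...,1]+.2007)<.022)&(P[...,2]>.06)
    print(n,np.nanmedian(P[...,2][m]),m.sum())
b=[]
for n in('top','scene'):
  for h in(.03,.088):
    o=np.ascontiguousarray(cv2.resize(ortho(n,.665,-.2007,h,.16,.0008)[:,:,::-1],(400,400)))
    cv2.circle(o,(200,200),int((.055 if h<.05 else .03)*2500),(0,255,255),1);b.append(cv2.resize(o,(290,290)))
cv2.imwrite('pics/pl3.png',np.vstack([np.hstack(b[:2]),np.hstack(b[2:])]))
```

```text
[0.47067577 0.14970954 0.34614611] [ 7.07568256e-01  7.06644956e-01 -1.90819352e-04  1.80618890e-04] [-0.65914835  0.24253195  0.3128334   2.03457476 -0.09554699  0.87827654
 -0.2950849 ]
top 0.08849881310124019 144
scene 0.08682186338396569 195
```

View pics/pl3.png

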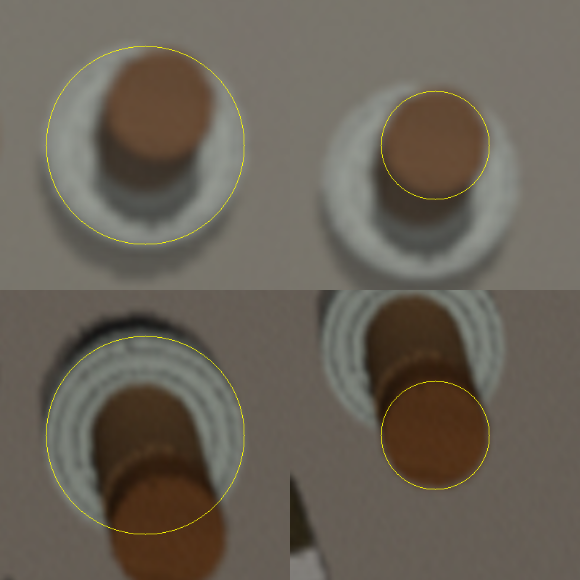

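The box is closed: the lid's top is at 0.087–0.088 m (0.088 expected) and it is concentric. Now the glue jar.

jog_arm:
  series: "0 0 0 -6.4 7.8 15 100;0 0 0 0 0 30 100;0 0 0 0 0 30 100;0 0 0 0 0 25 100;0 0 0 0 0 10 100;0 0 0 0 0 0 100;0 0 0 0 0 0 100"

```text
t: 19.8
tool_pos: [0.4791, 0.1432, 0.237]
tool_rot: [0.708, 0.706, 0.001, 0.0]
force: [0.1, -0.3, -0.4]
opening: 0.0872
```

jog_arm:
  series: "0 0 0 0 -0.5 15 100;0 0 0 0 0 13 100;0 0 0 0 0 6 100;0 0 0 0 0 0 100;0 0 0 0 0 0 0;0 0 0 0 0 0 0;0 0 0 0 0 0 0;0 0 0 0 0 0 0"

```text
t: 20.6
tool_pos: [0.4781, 0.1437, 0.2025]
tool_rot: [0.708, 0.707, 0.0, 0.0]
force: [0.1, -0.4, -0.0]
opening: 0.0629
```

jog_arm:
  series: "0 0 0 0 0 0 0;0 0 0 0 0 0 0;0 0 0 0 0 0 0;0 0 0 0 0 0 0"

```text
t: 21.0
tool_pos: [0.4779, 0.1437, 0.2024]
tool_rot: [0.708, 0.707, 0.0, -0.0]
force: [-0.7, -0.1, 4.2]
opening: 0.0552
```

jog_arm:
  series: "0 0 0 0 0 -10 0;0 0 0 0 0 -20 0;0 0 0 0 0 -30 0;0 0 0 0 0 -30 0;0 0 0 0 0 -30 0;0 0 0 0 0 -20 0;0 0 0 0 0 0 0"

```text
t: 21.7
tool_pos: [0.4788, 0.1437, 0.3452]
tool_rot: [0.708, 0.706, 0.003, 0.001]
force: [-0.3, -0.0, -1.5]
opening: 0.0553
```

jog_arm:
  series: "0 0 0 -14 12 0 0;0 0 0 -30 27 0 0;0 0 0 -30 27 0 0;0 0 0 -30 27 0 0;0 0 0 -30 27 0 0;0 0 0 -30 27 0 0;0 0 0 -30 27 0 0;0 0 0 -15 14 0 0"

```text
t: 22.5
tool_pos: [0.6666, -0.0694, 0.3405]
tool_rot: [0.709, 0.705, -0.001, 0.0]
force: [0.1, -0.3, -1.0]
opening: 0.0555
```

jog_arm:
  series: "0 0 0 0 0 0 0;0 0 0 0 0 0 0;0 0 0 0 0 0 0"

```text
t: 22.8
tool_pos: [0.6649, -0.0642, 0.3412]
tool_rot: [0.707, 0.707, -0.0, -0.001]
force: [0.1, -0.0, -1.4]
opening: 0.0547
```

jog_arm:
  series: "0 0 0 -11.2 12.1 0 0;0 0 0 0 0 20 0;0 0 0 0 0 30 0;0 0 0 0 0 30 0;0 0 0 0 0 20 0;0 0 0 0 0 8 0;0 0 0 0 0 0 0;0 0 0 0 0 0 0"

```text
t: 23.6
tool_pos: [0.6781, -0.0764, 0.2354]
tool_rot: [0.707, 0.707, 0.001, 0.001]
force: [0.2, -0.6, -1.3]
opening: 0.0551
```

jog_arm:
  series: "0 0 0 0.9 -1 10 0;0 0 0 0 0 8 0;0 0 0 0 0 5 0;0 0 0 0 0 2 0;0 0 0 0 0 1 0;0 0 0 0 0 0 0;0 0 0 0 0 0 0"

```text
t: 24.3
tool_pos: [0.6768, -0.076, 0.2085]
tool_rot: [0.708, 0.707, 0.0, 0.0]
force: [-1.2, -0.2, 1.7]
opening: 0.0549
```

jog_arm:
  series: "0 0 0 0 0 0.5 0;0 0 0 0 0 0 0;0 0 0 0 0 0 80;0 0 0 0 0 0 100;0 0 0 0 0 0 100;0 0 0 0 0 0 100;0 0 0 0 0 -20 100;0 0 0 0 0 -30 100"

```text
t: 25.1
tool_pos: [0.6759, -0.0757, 0.2559]
tool_rot: [0.708, 0.707, -0.002, -0.002]
force: [1.0, 0.2, -0.6]
opening: 0.0859
```

jog_arm:
  series: "0 0 0 0 0 -50 100;0 0 0 0 -20 -30 100;0 0 0 15 -35 0 100;0 0 0 15 -35 0 100;0 0 0 15 -35 0 100;0 0 0 15 -35 0 100;0 0 0 15 -35 0 100;0 0 0 7 -15 0 100"

```text
t: 25.9
tool_pos: [0.4639, 0.0073, 0.3374]
tool_rot: [0.707, 0.707, -0.0, -0.001]
force: [0.3, -0.7, 0.8]
opening: 0.0868
```

jog_arm:
  series: "0 0 0 0 0 0 100;0 0 0 0 0 0 100"

```text
t: 26.1
tool_pos: [0.4673, 0.0063, 0.3381]
tool_rot: [0.708, 0.707, 0.001, 0.001]
force: [-0.4, -0.4, -0.3]
opening: 0.0871
```

Run:
```python
from h import *
o=manip.get_obs();print(o['tool_pos'],o['tool_rot'],o['q'])
b=[]
for n in('top','scene'):
  cap(n,n+'4.png')
  for h in(.006,.076):
    o=np.ascontiguousarray(cv2.resize(ortho(n,.677,-.0758,h,.16,.0008)[:,:,::-1],(400,400)))
    cv2.circle(o,(200,200),int((.045 if h<.05 else .025)*2500),(0,255,255),1);b.append(cv2.resize(o,(290,290)))
cv2.imwrite('pics/pl4.png',np.vstack([np.hstack(b[:2]),np.hstack(b[2:])]))
for n in ('top','scene'): print(seg(n,.677,-.0758,.076,lambda o:(o[...,0]-o[...,1])>40,size=.1))
```

```text
[0.46732726 0.00633558 0.3381239 ] [7.07577558e-01 7.06635108e-01 7.06872200e-04 5.69113760e-04] [-0.43948153  0.2127901   0.38748631  2.10230045 -0.10720703  0.84289757
  0.01008839]
{'c': array([ 0.6782, -0.0761]), 'wh': array([50.4, 49.8]), 'ang': 71.6, 'cen': array([ 0.6782, -0.0759]), 'pca': np.float64(80.4), 'ext': array([ 0.6535,  0.7035, -0.1013, -0.0503])}
{'c': array([ 0.6833, -0.0758]), 'wh': array([61.5, 49. ]), 'ang': 90.0, 'cen': array([ 0.6826, -0.0755]), 'pca': np.float64(3.0), 'ext': array([ 0.6525,  0.714 , -0.1003, -0.0513])}
```

View pics/pl4.png

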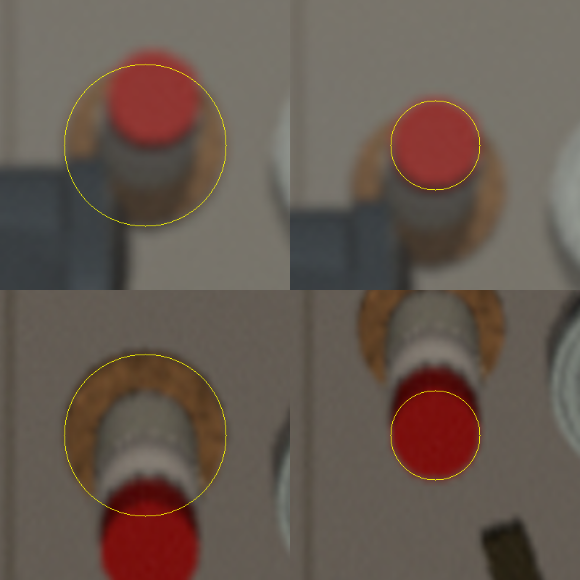

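The glue jar stands centred on the cork, within about 1 mm in both views. Now the cup.

jog_arm:
  series: "0 0 0 0 -4.5 10 100;0 0 0 0 0 25 100;0 0 0 0 0 30 100;0 0 0 0 0 20 100;0 0 0 0 0 10 100;0 0 0 0 0 0 100;0 0 0 0 0 0 100"

```text
t: 26.9
tool_pos: [0.4627, 0.0061, 0.2429]
tool_rot: [0.708, 0.706, 0.0, 0.0]
force: [0.2, 0.1, 0.2]
opening: 0.0871
```

jog_arm:
  series: "0 0 0 0.3 0 15 100;0 0 0 0 0 15 100;0 0 0 0 0 8 100;0 0 0 0 0 0 100;0 0 0 0 0 0 0;0 0 0 0 0 0 0;0 0 0 0 0 0 0;0 0 0 0 0 0 0"

```text
t: 27.7
tool_pos: [0.4624, 0.0067, 0.2051]
tool_rot: [0.708, 0.707, 0.0, 0.0]
force: [-0.5, -0.0, -0.1]
opening: 0.0627
```

jog_arm:
  series: "0 0 0 0 0 0 0;0 0 0 0 0 0 0;0 0 0 0 0 0 0;0 0 0 0 0 0 0"

```text
t: 28.1
tool_pos: [0.4624, 0.0067, 0.205]
tool_rot: [0.708, 0.707, 0.0, -0.0]
force: [-1.3, 0.3, 6.1]
opening: 0.0608
```

jog_arm:
  series: "0 0 0 0 0 -10 0;0 0 0 0 0 -20 0;0 0 0 0 0 -30 0;0 0 0 0 0 -30 0;0 0 0 0 0 -30 0;0 0 0 0 0 -20 0;0 0 0 0 0 0 0"

```text
t: 28.8
tool_pos: [0.4631, 0.0065, 0.3475]
tool_rot: [0.708, 0.707, 0.003, 0.002]
force: [0.4, 0.6, -0.4]
opening: 0.0603
```

jog_arm:
  series: "0 0 0 14 13 0 0;0 0 0 28 28 0 0;0 0 0 28 28 0 0;0 0 0 28 28 0 0;0 0 0 28 28 0 0;0 0 0 28 28 0 0;0 0 0 28 28 0 0;0 0 0 14 14 0 0"

```text
t: 29.6
tool_pos: [0.659, 0.2073, 0.3414]
tool_rot: [0.706, 0.708, -0.001, -0.001]
force: [0.7, 0.1, -0.3]
opening: 0.0602
```

jog_arm:
  series: "0 0 0 0 0 0 0;0 0 0 0 0 0 0;0 0 0 0 0 0 0"

```text
t: 29.9
tool_pos: [0.6571, 0.2014, 0.3436]
tool_rot: [0.708, 0.706, -0.001, -0.0]
force: [0.3, -0.0, -1.0]
opening: 0.0602
```

jog_arm:
  series: "0 0 0 4.2 4 0 0;0 0 0 0 0 20 0;0 0 0 0 0 30 0;0 0 0 0 0 30 0;0 0 0 0 0 20 0;0 0 0 0 0 8 0;0 0 0 0 0 0 0;0 0 0 0 0 0 0"

```text
t: 30.7
tool_pos: [0.6622, 0.2065, 0.238]
tool_rot: [0.708, 0.706, 0.001, 0.0]
force: [1.0, -0.5, -0.1]
opening: 0.0605
```

jog_arm:
  series: "0 0 0 -1 -1 10 0;0 0 0 0 0 8 0;0 0 0 0 0 5 0;0 0 0 0 0 2.5 0;0 0 0 0 0 1 0;0 0 0 0 0 0 0;0 0 0 0 0 0 0"

```text
t: 31.4
tool_pos: [0.6604, 0.2057, 0.2112]
tool_rot: [0.708, 0.707, -0.0, -0.001]
force: [-3.6, -0.8, 5.1]
opening: 0.0606
```

jog_arm:
  series: "0 0 0 0 0 0 80;0 0 0 0 0 0 100;0 0 0 0 0 0 100;0 0 0 0 0 0 100;0 0 0 0 0 -20 100;0 0 0 0 0 -30 100;0 0 0 0 0 -40 100"

```text
t: 32.1
tool_pos: [0.66, 0.2056, 0.2991]
tool_rot: [0.708, 0.707, -0.002, -0.001]
force: [1.1, -0.3, -0.1]
opening: 0.0872
```

jog_arm:
  series: "0 0 0 -15 -10 0 100;0 0 0 -40 -25 0 100;0 0 0 -40 -25 0 100;0 0 0 -40 -25 0 100;0 0 0 -40 -25 0 100;0 0 0 -40 -25 0 100;0 0 0 -40 -20 0 100;0 0 0 -40 -15 0 100"

```text
t: 32.9
tool_pos: [0.4886, -0.0907, 0.3003]
tool_rot: [0.708, 0.707, 0.0, -0.0]
force: [-0.1, -0.2, -0.5]
opening: 0.0874
```

jog_arm:
  series: "0 0 1 0 0 0 100;0 0 1 0 0 0 100;0 0 1 0 0 0 100;0 0 1 0 0 0 100;0 0 1 0 0 0 100;0 0 1 0 0 0 100;0 0 1 0 0 0 100;0 0 1 0 0 0 100"

```text
t: 33.7
tool_pos: [0.4902, -0.0892, 0.3003]
tool_rot: [0.935, 0.356, 0.0, 0.0]
force: [-0.3, -0.9, 0.6]
opening: 0.0871
```

jog_arm:
  series: "0 0 1 0 0 0 100;0 0 1 0 0 0 100;0 0 1 0 0 0 100;0 0 1 0 0 0 100;0 0 0 0 0 0 100;0 0 0 0 0 0 100"

```text
t: 34.3
tool_pos: [0.4902, -0.0891, 0.3002]
tool_rot: [0.988, 0.157, 0.0, 0.0]
force: [0.8, -0.2, -0.2]
opening: 0.0869
```

Run:
```python
from h import *
from scipy.spatial.transform import Rotation as Ro
o=manip.get_obs();print(o['tool_pos'],o['tool_rot'],o['q']);print(Ro.from_quat(o['tool_rot']).as_matrix().round(4))
b=[]
for n in('top','scene'):
  cap(n,n+'5.png')
  for h in(.006,.081):
    im=np.ascontiguousarray(cv2.resize(ortho(n,.661,.2055,h,.16,.0008)[:,:,::-1],(400,400)))
    cv2.circle(im,(200,200),int((.026 if h<.05 else .031)*2500),(0,255,255),1);b.append(cv2.resize(im,(290,290)))
cv2.imwrite('pics/pl5.png',np.vstack([np.hstack(b[:2]),np.hstack(b[2:])]))
im=cv2.resize(ortho('scene',.465,-.148,.012,.22,.0008)[:,:,::-1],(400,400));im2=cv2.resize(ortho('top',.465,-.148,.012,.22,.0008)[:,:,::-1],(400,400));cv2.imwrite('pics/brush5.png',np.hstack([im2,im]))
```

```text
[ 0.49022689 -0.08905557  0.30017237] [9.87631667e-01 1.56791867e-01 1.24288452e-05 3.98528623e-05] [-0.46012839  0.36558797  0.69026062  2.08367968 -0.32362666  0.79749477
 -0.82898091]
[[ 9.508e-01  3.097e-01  0.000e+00]
 [ 3.097e-01 -9.508e-01 -1.000e-04]
 [ 0.000e+00  1.000e-04 -1.000e+00]]
```

View pics/pl5.png

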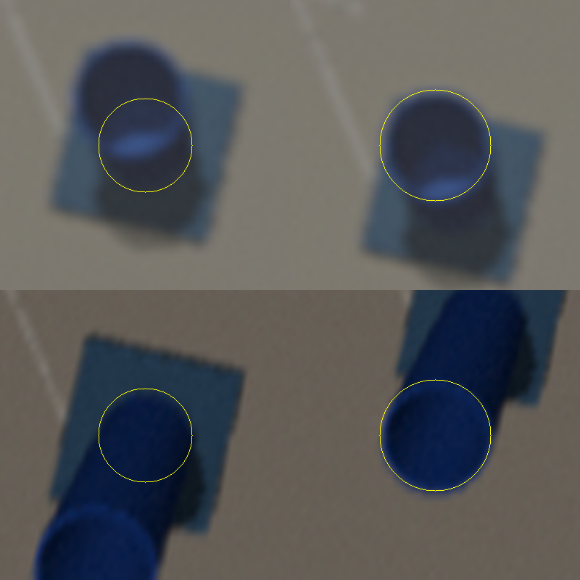

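View pics/brush5.png

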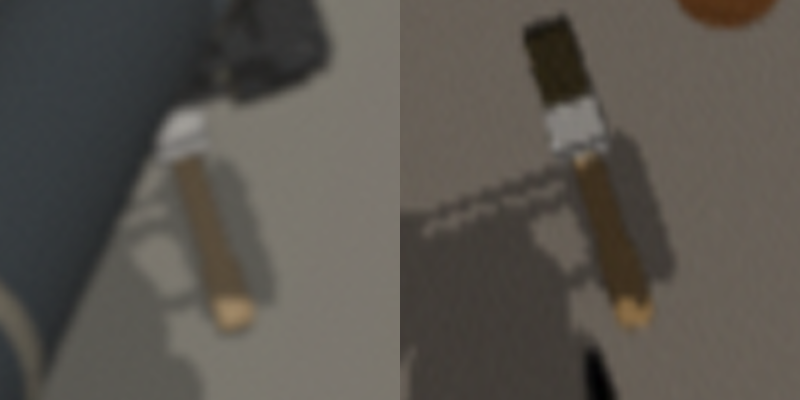

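The cup is upright and centred on the tile. The brush lies undisturbed along 17°. Now I grip its waist.

jog_arm:
  series: "0 0 0.15 -18 23 20 100;0 0 0 -19 23 20 100;0 0 0 0 0 20 100;0 0 0 0 0 10 100;0 0 0 0 0 0 100;0 0 0 0 0 0 100"

```text
t: 35.0
tool_pos: [0.4692, -0.1437, 0.2305]
tool_rot: [0.989, 0.149, 0.0, -0.0]
force: [-0.8, 0.5, -0.0]
opening: 0.0869
```

Run:
```python
from h import *
from scipy.spatial.transform import Rotation as Ro
o=manip.get_obs();print(o['tool_pos'],o['q'])
R=Ro.from_quat(o['tool_rot']).as_matrix()
print(np.degrees(np.arctan2(R[1,0],R[0,0])),(R.T@(np.array([.469,-.145,.185])-o['tool_pos'])*1000).round(1))
```

```text
[ 0.46923993 -0.14373278  0.23053094] [-0.27005562  0.47181625  0.61073093  2.14689959 -0.44757219  0.64726076
 -0.61942205]
17.09188473976491 [-0.6  1.1 45.5]
```

jog_arm:
  series: "0 0 0 -0.6 1.1 20 100;0 0 0 0 0 15 100;0 0 0 0 0 8 100;0 0 0 0 0 2 100;0 0 0 0 0 0 100;0 0 0 0 0 0 50;0 0 0 0 0 0 0;0 0 0 0 0 0 0"

```text
t: 35.8
tool_pos: [0.4686, -0.1454, 0.1856]
tool_rot: [0.989, 0.148, 0.0, 0.0]
force: [-0.3, 0.9, -0.4]
opening: 0.0704
```

jog_arm:
  series: "0 0 0 0 0 0 0;0 0 0 0 0 0 0;0 0 0 0 0 0 0;0 0 0 0 0 0 0;0 0 0 0 0 0 0;0 0 0 0 0 0 0;0 0 0 0 0 0 0;0 0 0 0 0 0 0"

```text
t: 36.6
tool_pos: [0.4684, -0.1453, 0.1852]
tool_rot: [0.989, 0.148, -0.0, -0.0]
force: [1.0, -0.8, 0.2]
opening: 0.0158
```

jog_arm:
  series: "0 0 0 0 0 -10 0;0 0 0 0 0 -25 0;0 0 0 0 0 -30 0;0 0 0 0 0 -30 0;0 0 0 0 0 -20 0;0 0 1 0 0 0 0;0 0 1 0 0 0 0;0 0 1 0 0 0 0"

```text
t: 37.4
tool_pos: [0.4682, -0.1454, 0.301]
tool_rot: [1.0, -0.011, 0.0, -0.0]
force: [0.1, 0.2, -0.4]
opening: 0.0155
```

jog_arm:
  series: "0 0 0 12 -15 0 0;0 0 0 22 -30 0 0;0 0 0 22 -30 0 0;0 0 0 22 -30 0 0;0 0 0 22 -30 0 0;0 0 0 22 -30 0 0;0 0 0 22 -30 0 0;0 0 0 10 -12 0 0"

```text
t: 38.2
tool_pos: [0.6274, 0.0632, 0.3004]
tool_rot: [1.0, -0.006, 0.0, -0.001]
force: [0.5, 0.4, -1.0]
opening: 0.0156
```

jog_arm:
  series: "0 0 0 0 0 0 0;0 0 0 0 0 0 0;0 0 0 0 0 0 0"

```text
t: 38.5
tool_pos: [0.625, 0.0565, 0.3005]
tool_rot: [1.0, -0.01, -0.0, 0.0]
force: [-0.3, -0.1, -1.2]
opening: 0.0155
```

Run:
```python
from h import *
from scipy.spatial.transform import Rotation as Ro
o=manip.get_obs();print(o['tool_pos'],o['q'])
R=Ro.from_quat(o['tool_rot']).as_matrix();print(R.round(4))
print(np.degrees(np.arctan2(R[1,0],R[0,0])))
b=[]
g=o['tool_pos']+R[:,2]*.1635;print(g)
for n in('top','scene'):
    cap(n,n+'6.png')
    h=g[2]-.0215+.012
    im=np.ascontiguousarray(cv2.resize(ortho(n,g[0]+.012,g[1],h,.22,.00055)[:,:,::-1],(400,400)));b.append(im)
cv2.imwrite('pics/br6.png',np.hstack(b))
```

```text
[0.62497082 0.05652566 0.30045975] [-0.6622813   0.58590949  0.72243361  1.78551523 -0.46560491  0.94919831
 -1.33546216]
[[ 9.998e-01 -2.080e-02 -8.000e-04]
 [-2.080e-02 -9.998e-01 -7.000e-04]
 [-8.000e-04  7.000e-04 -1.000e+00]]
-1.1912343303818642
[0.62483616 0.0564097  0.13695985]
```

View pics/br6.png

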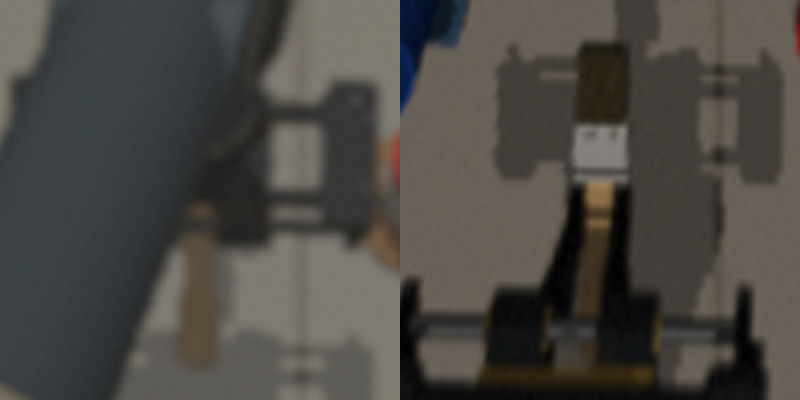

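Scene panel: the brush hangs in line with the tool (columns 575–630), ferrule rows 125–183, so the ferrule centre is about 38 mm ahead of the grasp point. Next I tilt it bristles-up and lower it.

jog_arm:
  series: "0 0 0 -8 -2.8 0 0;0 0 0 -8 -2.8 0 0;0 0.46 0 0 0 0 0;0 0.46 0 0 0 0 0;0 0 0 -1.9 0 20 0;0 0 0 -2.9 0 30 0;0 0 0 -1.9 0 20 0;0 0 0 0 0 0 0"

```text
t: 39.4
tool_pos: [0.6081, 0.0653, 0.2273]
tool_rot: [0.999, -0.008, 0.045, 0.001]
force: [-1.5, -0.3, 0.2]
opening: 0.0154
```

jog_arm:
  series: "0 0 0 0 0 0 0;0 0 0 0 0 0 0;0 0 0 0 0 0 0"

```text
t: 39.7
tool_pos: [0.6106, 0.0648, 0.2313]
tool_rot: [0.999, -0.009, 0.049, 0.0]
force: [-0.7, 0.1, -0.6]
opening: 0.0156
```

Run:
```python
from h import *
from scipy.spatial.transform import Rotation as Ro
o=manip.get_obs();print(o['tool_pos'])
R=Ro.from_quat(o['tool_rot']).as_matrix();print(R.round(4), np.degrees(np.arcsin(R[2,0])))
print((R.T@(np.array([.609,.0624,.1968])-o['tool_pos'])*1000).round(1))
b=[]
g=o['tool_pos']+R[:,2]*.1635
for n in('top','scene'):
    cap(n,n+'7.png')
    im=np.ascontiguousarray(cv2.resize(ortho(n,.64,.0612,.02,.22,.00055)[:,:,::-1],(400,400)));b.append(im)
cv2.imwrite('pics/br7.png',np.hstack(b))
```

```text
[0.61058621 0.0648437  0.23127784]
[[ 9.950e-01 -1.730e-02  9.850e-02]
 [-1.720e-02 -9.999e-01 -1.100e-03]
 [ 9.850e-02 -7.000e-04 -9.951e-01]] 5.655168449419007
[-4.9  2.5 34.2]
```

View pics/br7.png

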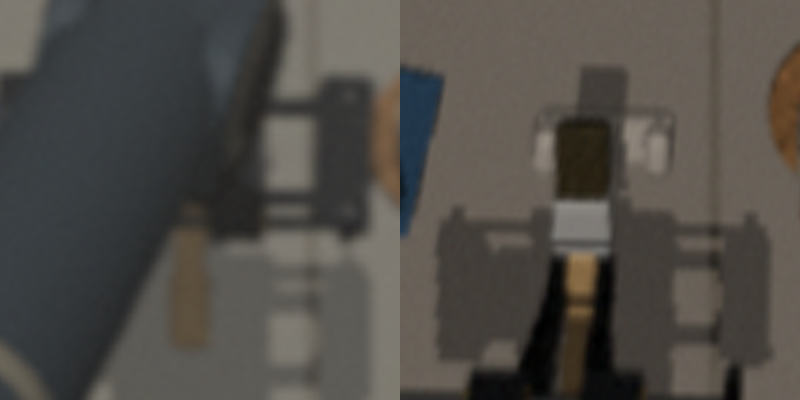

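jog_arm:
  series: "0 0 0 -1.5 2.5 10 0;0 0 0 -1.5 0 10 0;0 0 0 -1 0 8 0;0 0 0 -0.9 0 6 0;0 0 0 0 0 0 0;0 0 0 0 0 0 0;0 0 0 0 0 0 0"

```text
t: 40.5
tool_pos: [0.6087, 0.0623, 0.1959]
tool_rot: [0.999, -0.009, 0.048, 0.0]
force: [0.3, -0.8, -0.5]
opening: 0.0158
```

Run:
```python
from h import *
from scipy.spatial.transform import Rotation as Ro
o=manip.get_obs();print(o['tool_pos'])
R=Ro.from_quat(o['tool_rot']).as_matrix()
print((R.T@(np.array([.609,.0624,.1923])-o['tool_pos'])*1000).round(1))
cap('scene','scene8.png')
im=cv2.imread('pics/scene8.png')[215:290,310:410];cv2.imwrite('pics/br8.png',cv2.resize(im,(800,600),interpolation=cv2.INTER_CUBIC))
```

```text
[0.60872705 0.0623248  0.19585007]
[-0.1 -0.1  3.6]
```

View pics/br8.png

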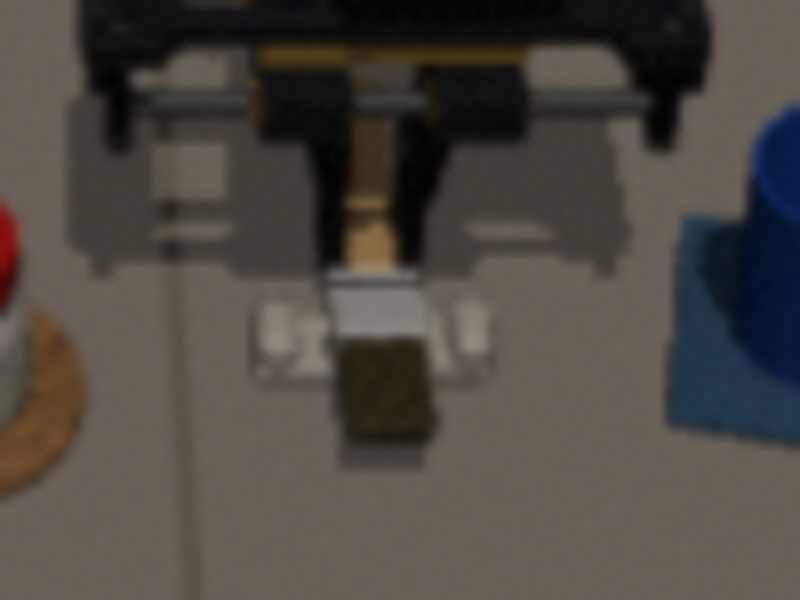

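Run:
```python
from h import *
f=lambda P:((px('scene',P)-[310,215])*8+3.5).round(0)
print('rest ends', f([[.6655,.0302,.02],[.6655,.0922,.02],[.6535,.0922,.02],[.6775,.0922,.02]]))
for x in (.655,.66,.6655,.67): print(x,f([[x-.015,.0612,.0255],[x,.0612,.027],[x+.015,.0612,.0285]]).tolist())
```

```text
rest ends [[277. 327.]
 [472. 324.]
 [467. 295.]
 [476. 353.]]
0.655 [[368.0, 254.0], [373.0, 286.0], [378.0, 318.0]]
0.66 [[369.0, 265.0], [374.0, 297.0], [379.0, 330.0]]
0.6655 [[371.0, 278.0], [376.0, 311.0], [381.0, 344.0]]
0.67 [[372.0, 289.0], [377.0, 321.0], [382.0, 355.0]]
```

The rest model at x = 0.6655 matches the picture (ends at 277,327 and 472,324). The ferrule (rows 270–338 against 278–344 expected) is about 3 mm short, so I move it forward and then lower.

jog_arm:
  series: "0 0 0 2.8 0 0 0;0 0 0 0 0 1.5 0;0 0 0 0 0 1 0;0 0 0 0 0 0 0;0 0 0 0 0 0 0"

```text
t: 41.05
tool_pos: [0.6115, 0.0623, 0.1933]
tool_rot: [0.999, -0.009, 0.048, 0.0]
force: [0.4, 0.0, -0.1]
opening: 0.0157
```

jog_arm:
  series: "0 0 0 -0.1 0 1 0;0 0 0 0 0 0 0;0 0 0 0 0 0 0"

```text
t: 41.35
tool_pos: [0.6115, 0.0623, 0.1923]
tool_rot: [0.999, -0.009, 0.048, 0.0]
force: [-0.0, -0.4, 0.1]
opening: 0.0155
```

jog_arm:
  series: "0 0 0 0 0 0.6 0;0 0 0 0 0 0 0;0 0 0 0 0 0 0"

```text
t: 41.65
tool_pos: [0.6115, 0.0623, 0.1921]
tool_rot: [0.999, -0.009, 0.048, 0.0]
force: [-1.9, 0.3, 5.5]
opening: 0.0157
```

Run:
```python
from h import *
print(manip.get_obs()['tool_pos'],manip.get_obs()['force'])
cap('scene','scene9.png')
im=cv2.imread('pics/scene9.png')[215:290,310:410];cv2.imwrite('pics/br9.png',cv2.resize(im,(800,600),interpolation=cv2.INTER_CUBIC))
f=lambda P:((px('scene',P)-[310,215])*8+3.5).round(0)
x=.6655;print(f([[x-.015,.0612,.0218],[x,.0612,.0233],[x+.015,.0612,.0248],[x+.055,.06,.0285]]).tolist())
```

```text
[0.61154891 0.06227335 0.19211049] [-1.87185069  0.34430451  5.49141737]
[[370.0, 286.0], [375.0, 318.0], [380.0, 352.0], [390.0, 445.0]]
```

View pics/br9.png

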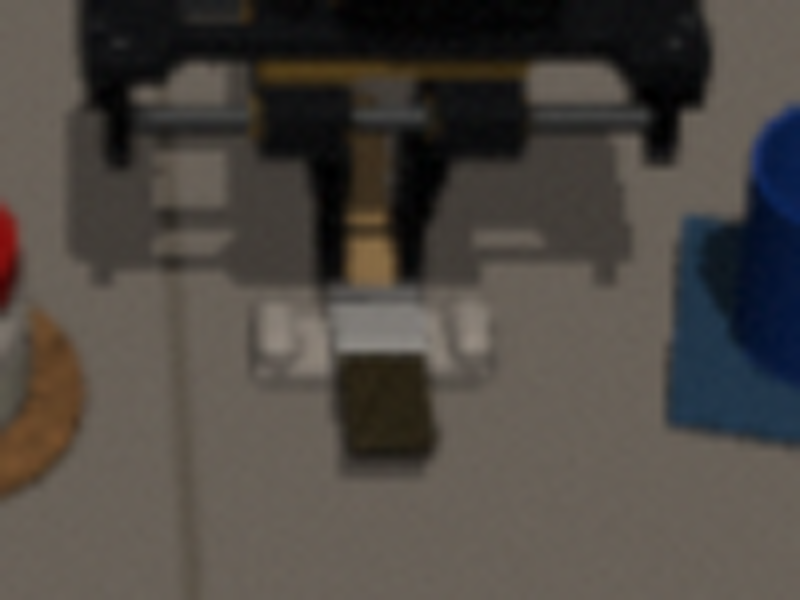

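The ferrule now spans rows 286–352, exactly as predicted, and there is 5.5 N of contact. Release.

jog_arm:
  series: "0 0 0 0 0 0 30;0 0 0 0 0 0 45;0 0 0 0 0 0 60;0 0 0 0 0 0 80;0 0 0 0 0 0 80;0 0 0 0 0 -20 80;0 0 0 0 0 -40 80;0 0 0 0 0 -50 80"

```text
t: 42.5
tool_pos: [0.6002, 0.0627, 0.3007]
tool_rot: [0.999, -0.009, 0.046, 0.001]
force: [1.1, 1.4, 0.3]
opening: 0.0673
```

jog_arm:
  series: "0 0 0 0 0 -50 80;0 0 0 -30 0 -30 80;0 0 0 -40 -10 0 80;0 0 0 -40 -10 0 80;0 0 0 -30 -40 0 80;0 0 0 0 -50 0 80;0 0 0 0 -50 0 80;0 0 0 0 -50 0 80"

```text
t: 43.3
tool_pos: [0.457, 0.2768, 0.3678]
tool_rot: [0.999, -0.009, 0.048, -0.0]
force: [1.4, 0.2, 0.7]
opening: 0.0696
```

jog_arm:
  series: "0 0 0 0 -50 0 80;0 0 0 0 -50 0 80;0 0 0 0 0 0 80;0 0 0 0 0 0 80"

```text
t: 43.7
tool_pos: [0.4588, 0.3763, 0.3668]
tool_rot: [0.999, -0.007, 0.048, 0.001]
force: [0.3, -0.4, 0.3]
opening: 0.0695
```

Run:
```python
from h import *
print(manip.get_obs()['tool_pos'],manip.get_obs()['force'])
b=[]
for n in('top','scene'):
    cap(n,n+'10.png')
    for h in (.006,.02):
        b.append(cv2.resize(ortho(n,.64,.0612,h,.22,.00055)[:,:,::-1],(300,300)))
    for l in('box_center','lid_center','glue_center','cup_center','brush_waist','plaque','rest'):
        for r in tip_of(n,l)[:3]: print(n,l,w(n,r['position']).round(3),round(r['confidence'],2))
cv2.imwrite('pics/br10.png',np.vstack([np.hstack(b[:2]),np.hstack(b[2:])]))
a=cv2.imread('pics/top10.png')[110:300,160:440];cv2.imwrite('pics/top10c.png',cv2.resize(a,None,fx=2.8,fy=2.8,interpolation=cv2.INTER_CUBIC))
```

```text
[0.45881078 0.37629763 0.36680795] [ 0.30271171 -0.36632401  0.31494216]
top box_center [ 0.667 -0.199  0.053] 0.57
top lid_center [ 0.666 -0.202  0.079] 0.6
top glue_center [ 0.678 -0.07   0.042] 0.86
top glue_center [ 0.665 -0.204  0.078] 0.64
top cup_center [0.662 0.202 0.047] 0.74
top brush_waist [0.312 0.183 0.008] 0.81
top brush_waist [0.626 0.065 0.011] 0.78
top brush_waist [ 0.509  0.445 -0.   ] 0.67
top plaque [ 0.664 -0.201  0.001] 0.61
top plaque [ 0.514  0.443 -0.   ] 0.57
top rest [ 0.665  0.059 -0.003] 0.55
scene box_center [ 0.663 -0.204  0.047] 0.83
scene lid_center [ 0.664 -0.204  0.074] 0.79
scene glue_center [ 0.674 -0.076  0.043] 0.56
scene glue_center [0.661 0.064 0.001] 0.17
scene cup_center [0.654 0.208 0.044] 0.96
scene cup_center [ 0.66  -0.198 -0.001] 0.47
scene brush_waist [0.621 0.065 0.014] 0.82
scene brush_waist [ 0.303 -0.253  0.007] 0.82
scene brush_waist [0.314 0.181 0.005] 0.52
scene plaque [0.509 0.446 0.   ] 0.58
scene rest [0.661 0.061 0.006] 0.44
```

View pics/br10.png

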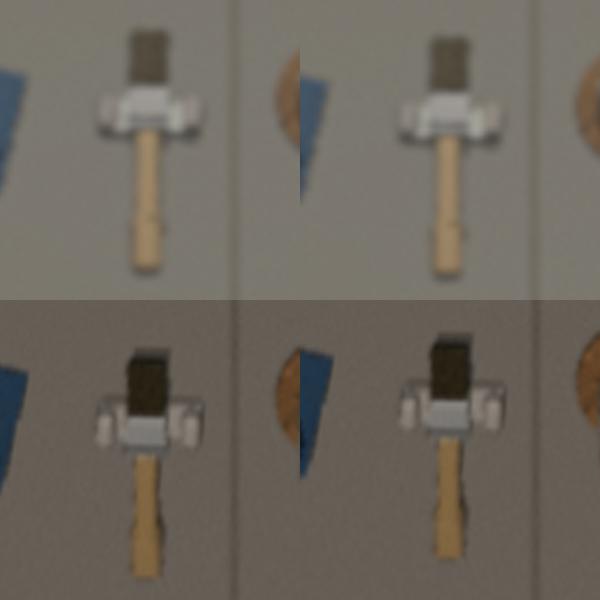

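View pics/top10c.png

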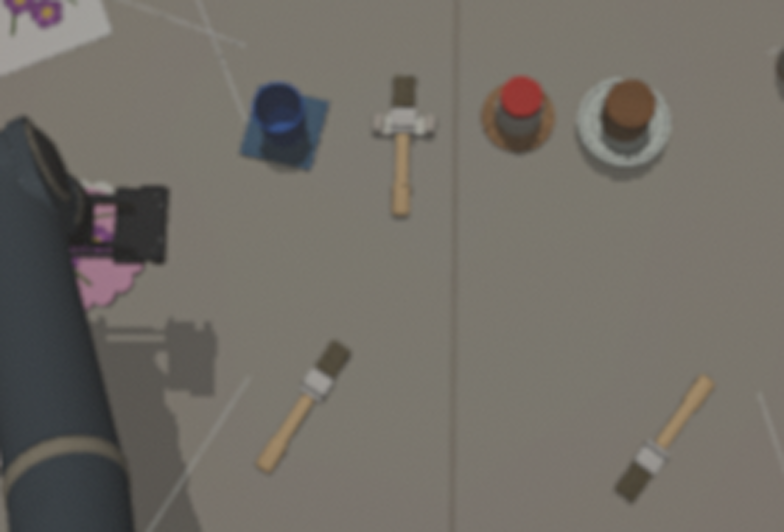

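All checks agree: the boundary between ferrule and bristles is at x ≈ 0.682 (0.6805 expected), the handle runs straight back, and the plaque has not moved. Handing in.

Run:
```python
from h import *
print(ticket.hand_in(), manip.get_obs()['t'])
```

```text
the job is handed in; nothing more can be done
the job is handed in; nothing more can be done
```

The craft place is laid as asked and handed in, at about 45 s of the 120 s allowed. I did it in the order given:
1. **Box:** it stands in the middle of the turntable.
2. **Lid:** it closes the box.
3. **Glue jar:** it stands on the cork coaster, the one between the turntable and the brush rest.
4. **Cup:** it stands on the blue tile.
5. **Brush:** of the three alike, I took the one farthest from the robot. It lies on the rest with the ferrule in the hollow and the handle back to the table.

**Last checks:**
- **Box, lid, jar and cup:** they are centred to about 1–2 mm in the views I checked after each placing, and the cup is upright. The lid's top is at about 88 mm, as it should be when seated.
- **Brush:** the ferrule is within about 2 mm of the hollow's middle, and the brush lies square across the rest to about 1°.
- **Plaque:** it was found where it started (about 0.51, 0.445), though the arm partly covered it in the last top picture.
- **Disagreements:** the two cameras differed by 2–3 mm along x on the rest and the brush. I settled that in the scene camera by moving the brush 3 mm forward before releasing it. A few network hits were false, such as "glue" at the lid and "plaque" at the turntable, and I ignored them.

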